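Set the selector box three clicks from its stop and lock it

ROBOT

A 7-joint arm with a two-finger parallel gripper is mounted at the origin on a cart in front of the work surface, level with it; the furniture and walls round the work are solid. World frame = base frame: x ahead of the robot, y to its left, z up, the work surface at z = 0. Lengths are in m, angles in degrees, forces in N, time in s.
With the tool pointing down it reaches from about 0.425 to 0.875 m from the base axis. Payload 4.7 kg.
Tool frame: the origin (TCP) lies midway between the tips of the shut fingers; the grasp point (between the pads) lies 19 mm behind it; z points along the fingers, y is the line along which they close (so a half turn about z gives the same grasp; the last joint's range is limited). The gripper opens to 85 mm and grips with 20 to 120 N. Pads are 22 mm wide; open, the fingers measure 114 mm over their backs; the gripper's body (76 mm by 85 mm) begins 54 mm behind the grasp point. The pads swing forward as they close: fully open they stand 13 mm farther back than shut.
Start: joints at [76.266, 18.392, -4.016, 83.108, 1.295, 78.541, -3.26], TCP at [0.163, -0.629, 0.231] pointing down, gripper open.
Joint ranges: [-163.93, 163.93], [-17.29, 119.83], [-79.2, 71.16], [3.27, 140.29], [-89.18, 269.18], [5.43, 117.66], [-154.24, 154.24]. Speed limits (degrees/s): [147.25, 147.25, 180, 180, 180, 180, 180].

INTERFACE

Orientations are given as a 3x3 rotation matrix whose columns are the frame's x, y, z axes.
In Python, from station import env gives the robot as it stands.
- The arm moves only by the shell command python3 -m handwheel 'ROWS'. ROWS is JSON, a list of rows, each a list of 7 numbers: the turn, a rotation vector about the world's x, y, z in degrees, then the shift along the world's x, y, z in mm, then the finger opening in mm, from 0 to 85.4. In form: [[ax, ay, az, tx, ty, tz, claw], ...]. A call has 1 to 12 rows; each row is the pose to reach, as a shift and turn from the pose commanded when the call began; what a row does not reach only later rows make up. A row lasts 1/12 s, in which the tool goes at most 41.7 mm and 7.16 degrees, less where a joint would pass 70% of its speed; a pose out of reach is approached as far as the arm can. A call with a gripper value outside its range is refused whole. The fingers move at their own pace and stop on an object; the grip force is fixed at half the most. Time passes only in rows, so rows that repeat a pose let the fingers close. It gives the time, the measured TCP pose, the force, the opening and the grip force at its end, in the units of the state.
- env.state(): the state, without advancing time (a new reading comes with each control period).
- env.get_image(name): name is "side" or "top"; returns a dict with "img" (480x640x3 uint8, blue, green, red), "camera_matrix" (3x3 intrinsics, pixels), "rvec" (rotation vector, rad) and "tvec" (3), from world to camera coordinates, as OpenCV has them. Camera axes: x right, y down, z forward; pixel columns grow to the right and rows downward; lengths in m; the calibration is good to about 2 mm. A picture is of the moment at which its call begins. There is no depth.
- env.job_done(): hands the job in; it is judged then, once.
Trained networks look in a picture, given as the dict that the camera call returned (one of the last four; its "shot" number tells which), for a name from the list of things; names that differ only in an ending like _2 or _b are one class to them, and where a whole thing is asked for, a point or a joint stands for the part that bears it (a point fixed in the world has none). Each returns a list of dicts, best first, with "conf" (0 to 1); they miss things now and then, are a little off and sometimes report something else, mostly with a low value. They report only what shows in the picture. A call takes as long as a camera call.
- env.silhouettes(label, picture): "mask" (480x640 bool, what is visible of it).
- env.pinpoint(label, picture): "position" ([x, y, z] in m, in world coordinates, good to about 4 mm: a listed point, or the origin of a listed thing).
The state is a dict: "t": time; "joint_pos": joint angles; "qvel": joint speeds; "joint_efforts": joint torques, N m; "tcp_pos": TCP position; "orientation": TCP orientation; "contact_force": force on the tool from outside, world axes, zero at the start; "ft_torque": the same for the moment, N m; "opening": opening from 0.0 (shut) to 1.0 (fully open); "gripper_force": force on a finger pad.
Only numpy, scipy, OpenCV 4.12 (cv2) and the standard library are available. Lean on these libraries where they do the work, as an engineer would, in place of code of your own. Each camera call takes 0.05 s, during which the arm holds its last target. There are 200 camera calls.

TASK

Set the feed selector in the grey box: turn its round knob anticlockwise until it gently meets the end stop inside, without forcing it, then turn it clockwise exactly three clicks. Then push the lock pin on the box fully home so that the setting is locked, let go, and leave the things standing around undisturbed.

Things in the scene. Friction and masses are not known exactly. Their poses are not given: they have to be found in the camera images.
- box: the selector box: a grey cast box, 165 x 165 mm in plan and 45 mm high with an aluminium lid, bolted to the bench; a dark flange and steel stub stick out 30 mm from its +x side. Origin at the centre of its underside; z up. A round knob stands in the middle of the lid, a lock pin near the middle of its -x edge
- knob_grip (a point): point on the knob's vertical axis at the height to grip, 73 mm above the bench and fixed to the box (it does not turn; its axes are the box's). The knob is a plain black fluted cylinder without any mark, 42 mm in diameter, from 51 to 87 mm above the bench (lid at 45 mm, a steel collar under the knob reaches 48 mm). It turns about z; it can slip in the fingers if gripped too lightly
- knob_top (a point): centre of the knob's top, 87 mm above the bench, fixed to the box. The knob rests in notches, unevenly spaced, 18 to 24 degrees apart, and starts one to three notches clockwise of the one by the end stop. Passing to the next notch is one click: the resistance rises to 0.2 to 0.5 N m, falls away, and the knob is pulled on as strongly into the notch, where it has 1 or 2 degrees of play
- stop_pin: the anticlockwise end stop hidden in the box, a steel pin on a stiff spring (4 N/mm), 40 mm from the knob's axis. There the torque only rises (6 N m per rad; 0.1 N m adds 2.5 N) and does not fall away as at a click; more than 20 N (0.8 N m) is forcing it. The first notch (zero clicks) is at the stop: its middle is 4 degrees before it, no click between. A far stop lies about 110 degrees on
- lock_pin: steel lock pin standing out of the lid near the middle of the box's -x edge; origin on its axis at lid height when up. Pushed straight down it travels 10 mm to fully home and stays where it is left (friction about 4 N). A disc inside has a single hole, under the pin only at the setting three clicks from the stop; elsewhere the pin is blocked after about 2 mm
- lock_pin_top (a point): centre of the flat top of the lock pin's steel head, 18 mm in diameter (12 mm across the flat), 66 mm from the knob's axis towards the box's -x; 65 mm above the bench when up, 55 mm when home; moves with the pin; push straight down
- grease_tub: bystander: white tub with lid, 58 mm in diameter, 95 mm high, standing left of the box; origin at the centre of its underside
- spanner: bystander: steel spanner 158 mm long, 9 mm high, lying in front of the box; origin at the centre of its underside
- mug: bystander: mug 82 x 117 x 91 mm behind the box; origin at the centre of its underside
- tape_roll: bystander: black tape roll, 58 mm in diameter, 19 mm high, behind the box to the right; origin at the centre of its underside

How it is judged:
By the outcome, as a careful person would: the job done as asked, in the order asked, and still so for the second after the job is handed in, with the robot touching nothing.
It also fails if it takes over 72 s, if anything falls off the work surface, if the arm or the gripper's body presses on something with over 40 N, if the wrist force passes 120 N, or if a joint passes its speed limit or range.

## Working session

There is one attempt and no reset: what is moved stays moved. The work goes in short steps, Python scripts to look and compute and a shell command to move; the robot and the scene stay as the last step left them, time stands still between calls to the robot, and variables do not carry over. Pictures are saved under pics/ and viewed, at most 10 in all, crops included, and the job is handed in when it is done.

```bash
mkdir -p pics; python3 - <<'E'
from station import env
import cv2,numpy as np
s=env.state();print({k:np.round(v,3).tolist() for k,v in s.items()})
for n in("top","side"):
    p=env.get_image(n);cv2.imwrite(f"pics/{n}0.png",p["img"])
    for l in["box","knob_grip","knob_top","lock_pin","lock_pin_top","grease_tub","spanner","mug","tape_roll"]:
        r=env.pinpoint(l,p)
        print(n,l,[(np.round(a["position"],4).tolist(),round(a["conf"],2)) for a in r[:2]])
E
```

```text
{'t': 0.0, 'joint_pos': [76.265, 18.439, -4.017, 83.175, 1.291, 78.539, -3.259], 'qvel': [0.033, -0.069, 0.058, -0.065, 0.043, 0.067, -0.016], 'joint_efforts': [0.0, -49.358, -0.382, -31.433, 0.013, 0.011, 0.0], 'tcp_pos': [0.163, -0.629, 0.23], 'orientation': [[0.968, 0.251, -0.001], [0.251, -0.968, 0.002], [-0.0, -0.002, -1.0]], 'contact_force': [-0.442, 0.246, 0.029], 'ft_torque': [-0.016, 0.029, 0.031], 'gripper_force': 0.0, 'opening': 0.999}
top box [([0.5998, -0.0789, 0.0049], 0.67)]
top knob_grip [([0.6012, -0.0774, 0.0679], 0.83)]
top knob_top [([0.5979, -0.0767, 0.0919], 0.64)]
top lock_pin [([0.5342, -0.0797, 0.0448], 0.56)]
top lock_pin_top [([0.536, -0.0738, 0.0633], 0.54)]
top grease_tub [([0.628, 0.2518, 0.0034], 0.94)]
top spanner [([0.3879, 0.0287, -0.0013], 0.74)]
top mug [([0.7949, 0.16, -0.0014], 0.62)]
top tape_roll [([0.7586, -0.253, -0.0011], 0.89)]
side box [([0.5997, -0.0785, 0.0019], 0.96), ([0.39, 0.0279, -0.0047], 0.28)]
side knob_grip [([0.5966, -0.0781, 0.0749], 0.86)]
side knob_top [([0.5952, -0.075, 0.0914], 0.66)]
side lock_pin [([0.5289, -0.077, 0.0433], 0.48)]
side lock_pin_top [([0.5302, -0.0807, 0.0638], 0.57)]
side grease_tub [([0.6297, 0.2539, 0.0016], 0.9)]
side spanner [([0.3887, 0.0292, -0.0046], 0.49)]
side mug [([0.7932, 0.1604, 0.0004], 0.81)]
side tape_roll []
```

View pics/top0.png

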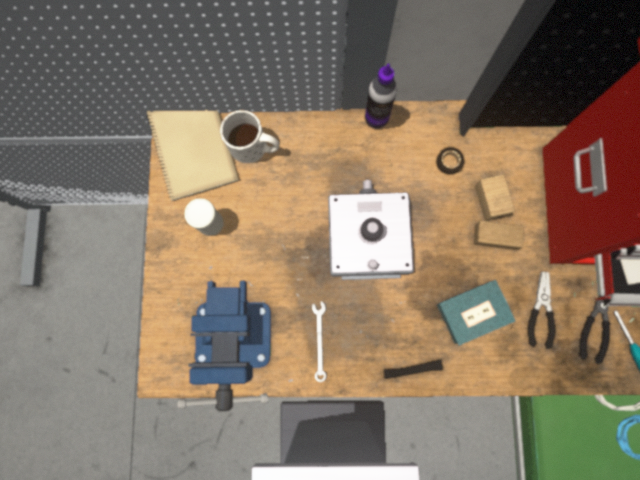

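View pics/side0.png

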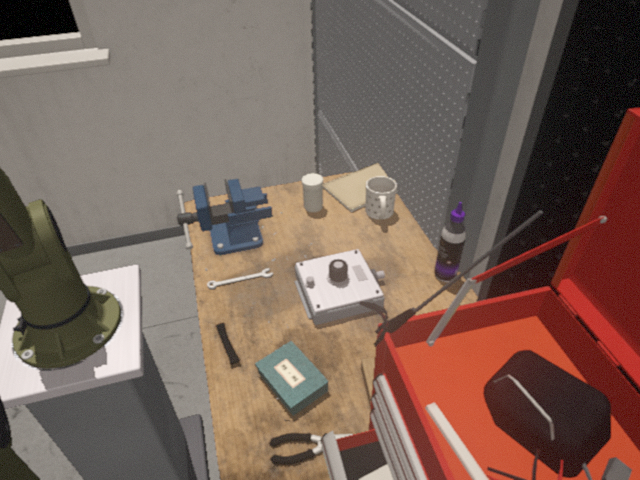

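```bash
cat > h.py <<'E'
import numpy as np,cv2
from station import env
def px(p,X): return cv2.projectPoints(np.float32([X]),np.float64(p["rvec"]),np.float64(p["tvec"]),np.float64(p["camera_matrix"]),None)[0].ravel()
def onz(p,uv,z):
    R=cv2.Rodrigues(np.float64(p["rvec"]))[0];t=np.float64(p["tvec"]).ravel()
    d=R.T@np.linalg.inv(p["camera_matrix"])@[uv[0],uv[1],1];c=-R.T@t
    return c+d*(z-c[2])/d[2]
E
python3 - <<'E'
from h import *
p=env.get_image("top")
for l,z in(("knob_top",.08),("lock_pin_top",.06),("box",.04)):
    r=env.silhouettes(l,p)
    if not r: print(l,"none");continue
    c=cv2.findContours(r[0]["mask"].astype(np.uint8),0,2)[0];c=max(c,key=cv2.contourArea)
    m=cv2.minAreaRect(c);print(l,r[0]["conf"],m,cv2.contourArea(c),onz(p,m[0],z).round(4),[onz(p,q,.045).round(4).tolist() for q in cv2.boxPoints(m)])
for X in[[.6,-.077,.087],[.534,-.077,.065]]: print(px(p,X))
E
```

```text
knob_top 0.58 ((369.86181640625, 229.1299285888672), (100.47164916992188, 83.08988189697266), 87.95458984375) 6908.0 [ 0.5956 -0.0718  0.08  ] [[0.7055, 0.0104, 0.045], [0.7094, -0.1583, 0.045], [0.5047, -0.1567, 0.045], [0.5006, 0.0056, 0.045]]
lock_pin_top 0.62 ((369.75146484375, 229.3040008544922), (98.8828125, 84.59072875976562), 88.45184326171875) 6996.0 [ 0.5996 -0.0733  0.06  ] [[0.7042, 0.0113, 0.045], [0.7066, -0.1604, 0.045], [0.5052, -0.1571, 0.045], [0.5025, 0.0082, 0.045]]
box 0.68 ((369.8477478027344, 229.11366271972656), (100.55055236816406, 83.38059997558594), 87.54597473144531) 6975.5 [ 0.6042 -0.0752  0.04  ] [[0.7049, 0.0114, 0.045], [0.7101, -0.1578, 0.045], [0.5053, -0.1577, 0.045], [0.5, 0.0052, 0.045]]
[372.8335  226.08757]
[372.79565 261.99362]
```

The top view shows the knob at about (372,229), the pin head at (373,265), and the box almost square to the axes. The side view agrees, with the knob at (339,270) and the pin at (310,282). That puts the knob at about (0.598,-0.077) and the pin at (0.532,-0.078). I'm moving above the knob now.

```bash
python3 -m handwheel '[[0,0,0,18,23,0,60],[0,0,0,36,46,0,60],[0,0,0,54,69,0,60],[0,0,0,72,92,0,60],[0,0,0,90,115,0,60],[0,0,0,108,138,0,60],[0,0,0,126,161,0,60],[0,0,0,144,184,0,60],[0,0,0,162,207,0,60],[0,0,0,180,230,0,60],[0,0,0,198,253,0,60],[0,0,0,216,276,0,60]]'
python3 -m handwheel '[[0,0,0,18,23,0,60],[0,0,0,36,46,0,60],[0,0,0,54,69,0,60],[0,0,0,72,92,0,60],[0,0,0,90,115,0,60],[0,0,0,108,138,0,60],[0,0,0,126,161,0,60],[0,0,0,144,184,0,60],[0,0,0,162,207,0,60],[0,0,0,180,230,0,60],[0,0,0,200,253,0,60],[0,0,0,219,276,0,60]]'
python3 -m handwheel '[[0,0,0,0,0,0,60],[0,0,0,0,0,0,60]]'
python3 - <<'E'
from h import *
s=env.state();print({k:np.round(s[k],3).tolist() for k in("t","joint_pos","tcp_pos","orientation","contact_force","ft_torque","opening")})
for n in("top","side"):
    p=env.get_image(n);cv2.imwrite(f"pics/{n}1.png",p["img"])
    for l in["box","knob_grip","knob_top","lock_pin","lock_pin_top"]:
        print(n,l,[(np.round(a["position"],4).tolist(),round(a["conf"],2)) for a in env.pinpoint(l,p)[:1]])
E
```

```text
t: 2.2
tcp_pos: [0.3799, -0.352, 0.2316]
orientation: [[0.968, 0.251, 0.0], [0.251, -0.968, -0.001], [0.0, 0.001, -1.0]]
contact_force: [0.7, -0.9, -0.7]
opening: 0.702
gripper_force: 0.0
t: 3.2
tcp_pos: [0.5991, -0.0762, 0.2316]
orientation: [[0.968, 0.251, 0.001], [0.251, -0.968, -0.0], [0.0, 0.001, -1.0]]
contact_force: [-0.1, -0.9, -0.1]
opening: 0.703
gripper_force: 0.0
t: 3.37
tcp_pos: [0.5988, -0.0748, 0.2311]
orientation: [[0.967, 0.255, -0.0], [0.255, -0.967, 0.001], [0.0, -0.001, -1.0]]
contact_force: [-0.4, -0.3, -0.2]
opening: 0.707
gripper_force: 0.0
{'t': 3.367, 'joint_pos': [32.481, 15.549, -33.465, 89.166, 8.63, 77.908, -77.048], 'tcp_pos': [0.599, -0.075, 0.231], 'orientation': [[0.967, 0.255, -0.0], [0.255, -0.967, 0.001], [0.0, -0.001, -1.0]], 'contact_force': [-0.4, -0.308, -0.206], 'ft_torque': [-0.014, -0.03, -0.02], 'opening': 0.707}
top box [([0.5988, -0.0808, 0.0], 0.82)]
top knob_grip [([0.6022, -0.0795, 0.0717], 0.96)]
top knob_top [([0.596, -0.076, 0.0896], 0.88)]
top lock_pin [([0.5322, -0.0825, 0.0475], 0.57)]
top lock_pin_top [([0.5315, -0.0735, 0.0625], 0.51)]
side box [([0.5958, -0.0766, 0.0038], 0.68)]
side knob_grip [([0.5989, -0.0796, 0.0734], 0.94)]
side knob_top [([0.5986, -0.0762, 0.0917], 0.65)]
side lock_pin [([0.5263, -0.0754, 0.0435], 0.48)]
side lock_pin_top [([0.5975, -0.0755, 0.0912], 0.73)]
```

```bash
python3 - <<'E'
from h import *
a=cv2.imread("pics/top0.png")[170:290,310:430];b=cv2.imread("pics/side0.png")[230:330,280:400]
cv2.imwrite("pics/crop0.png",np.hstack([cv2.resize(a,(480,480),interpolation=2),cv2.resize(b,(320,480))[:, :320]]))
p=env.get_image("top")
for uv,z in[((330.5,195),.045),((410,193),.045),((331,273),.045),((412.5,271),.045),((372,229),.087),((373.5,265),.065)]: print(uv,onz(p,uv,z).round(4))
E
```

```text
(330.5, 195) [0.6746 0.0027 0.045 ]
(410, 193) [ 0.6766 -0.1577  0.045 ]
(331, 273) [0.516  0.0037 0.045 ]
(412.5, 271) [ 0.5182 -0.156   0.045 ]
(372, 229) [ 0.5943 -0.0753  0.087 ]
(373.5, 265) [ 0.5281 -0.0782  0.065 ]
```

Box corners give a centre of (0.5965,-0.077). I'm shifting slightly, going down and gripping.

```bash
python3 -m handwheel '[[0,0,0,-1,-1,-10,60],[0,0,0,-2,-2,-28,60],[0,0,0,-2,-2,-46,60],[0,0,0,-2,-2,-64,60],[0,0,0,-2,-2,-82,60],[0,0,0,-2,-2,-100,60],[0,0,0,-2,-2,-118,60],[0,0,0,-2,-2,-134,60],[0,0,0,-2,-2,-148,60],[0,0,0,-2,-2,-160,60],[0,0,0,-2,-2,-169,60],[0,0,0,-2,-2,-175,60]]'
python3 -m handwheel '[[0,0,0,0,0,0,60],[0,0,0,0,0,0,60],[0,0,0,0,0,0,45],[0,0,0,0,0,0,40],[0,0,0,0,0,0,30],[0,0,0,0,0,0,0],[0,0,0,0,0,0,0],[0,0,0,0,0,0,0],[0,0,0,0,0,0,0],[0,0,0,0,0,0,0]]'
python3 - <<'E'
from h import *
s=env.state();print({k:np.round(s[k],3).tolist() for k in("t","joint_pos","tcp_pos","orientation","contact_force","ft_torque","opening","gripper_force")})
p=env.get_image("side");cv2.imwrite("pics/grip.png",cv2.resize(p["img"][170:370,240:440],(600,600)))
E
```

```text
t: 5.02
tcp_pos: [0.5957, -0.0791, 0.055]
orientation: [[0.968, 0.251, -0.001], [0.251, -0.968, 0.0], [-0.001, -0.0, -1.0]]
contact_force: [-0.0, -0.2, 0.3]
opening: 0.705
gripper_force: 0.0
t: 5.85
tcp_pos: [0.5965, -0.0768, 0.058]
orientation: [[0.968, 0.252, 0.001], [0.252, -0.968, 0.002], [0.001, -0.002, -1.0]]
contact_force: [-3.5, 4.4, 5.7]
opening: 0.473
gripper_force: 59.8
{'t': 5.85, 'joint_pos': [30.786, 23.873, -31.453, 100.162, 14.005, 59.873, -80.939], 'tcp_pos': [0.597, -0.077, 0.058], 'orientation': [[0.968, 0.252, 0.001], [0.252, -0.968, 0.002], [0.001, -0.002, -1.0]], 'contact_force': [-3.48, 4.404, 5.662], 'ft_torque': [0.907, 0.606, -0.001], 'opening': 0.473, 'gripper_force': 59.756}
```

View pics/grip.png

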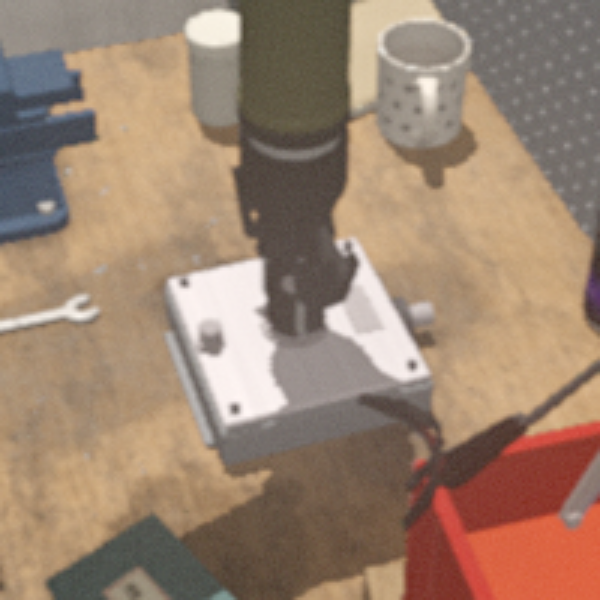

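The knob is gripped, with the fingers to either side of it and clear of the pin at (210,335) in the crop. Next I'm turning anticlockwise in small steps and reading the moment.

```bash
cat > m.py <<'E'
from h import *
s=env.state();R=np.array(s["orientation"])
print("t",round(s["t"],2),"yaw %.2f"%np.degrees(np.arctan2(R[1,0],R[0,0])),"tau",np.round(s["ft_torque"],3),"F",np.round(s["contact_force"],1),"p",np.round(s["tcp_pos"],4),"j7 %.1f"%s["joint_pos"][6])
E
M="python3 m.py"; $M
python3 -m handwheel '[[0,0,1,0,0,0,0],[0,0,2,0,0,0,0],[0,0,2,0,0,0,0],[0,0,2,0,0,0,0]]' >/dev/null; $M
python3 -m handwheel '[[0,0,1,0,0,0,0],[0,0,2,0,0,0,0],[0,0,2,0,0,0,0],[0,0,2,0,0,0,0]]' >/dev/null; $M
python3 -m handwheel '[[0,0,1,0,0,0,0],[0,0,2,0,0,0,0],[0,0,2,0,0,0,0],[0,0,2,0,0,0,0]]' >/dev/null; $M
python3 -m handwheel '[[0,0,1,0,0,0,0],[0,0,2,0,0,0,0],[0,0,2,0,0,0,0],[0,0,2,0,0,0,0]]' >/dev/null; $M
```

```text
t 5.9 yaw 14.62 tau [0.895 0.61  0.037] F [-2.7  5.3  4.3] p [ 0.5965 -0.0768  0.058 ] j7 -80.9
t 6.23 yaw 16.62 tau [0.907 0.639 0.104] F [-3.   3.8  5.8] p [ 0.5965 -0.0769  0.058 ] j7 -79.1
t 6.57 yaw 18.60 tau [ 0.944  0.648 -0.062] F [-3.5  4.2  7. ] p [ 0.5965 -0.0769  0.0579] j7 -77.2
t 6.9 yaw 20.57 tau [ 0.958  0.654 -0.208] F [-3.6  4.5  5.9] p [ 0.5966 -0.077   0.058 ] j7 -75.4
t 7.23 yaw 22.59 tau [ 0.969  0.654 -0.078] F [-2.8  3.6  5.7] p [ 0.5966 -0.077   0.058 ] j7 -73.5
```

```bash
M="python3 m.py"
python3 -m handwheel '[[0,0,1,0,0,0,0],[0,0,2,0,0,0,0],[0,0,2,0,0,0,0],[0,0,2,0,0,0,0]]' >/dev/null; $M
python3 -m handwheel '[[0,0,1,0,0,0,0],[0,0,2,0,0,0,0],[0,0,2,0,0,0,0],[0,0,2,0,0,0,0]]' >/dev/null; $M
python3 -m handwheel '[[0,0,1,0,0,0,0],[0,0,2,0,0,0,0],[0,0,2,0,0,0,0],[0,0,2,0,0,0,0]]' >/dev/null; $M
python3 -m handwheel '[[0,0,1,0,0,0,0],[0,0,2,0,0,0,0],[0,0,2,0,0,0,0],[0,0,2,0,0,0,0]]' >/dev/null; $M
python3 -m handwheel '[[0,0,1,0,0,0,0],[0,0,2,0,0,0,0],[0,0,2,0,0,0,0],[0,0,2,0,0,0,0]]' >/dev/null; $M
python3 -m handwheel '[[0,0,1,0,0,0,0],[0,0,2,0,0,0,0],[0,0,2,0,0,0,0],[0,0,2,0,0,0,0]]' >/dev/null; $M
```

```text
t 7.57 yaw 24.60 tau [ 0.91   0.625 -0.033] F [-2.8  3.9  5.8] p [ 0.5966 -0.0771  0.058 ] j7 -71.6
t 7.9 yaw 26.62 tau [0.929 0.661 0.108] F [-2.3  4.1  4.9] p [ 0.5966 -0.0772  0.058 ] j7 -69.7
t 8.23 yaw 28.64 tau [0.882 0.697 0.218] F [-3.1  3.5  5.9] p [ 0.5966 -0.0772  0.058 ] j7 -67.9
t 8.57 yaw 30.65 tau [0.835 0.621 0.312] F [-3.   2.7  4.6] p [ 0.5967 -0.0773  0.058 ] j7 -66.0
t 8.9 yaw 32.61 tau [0.813 0.601 0.061] F [-2.4  3.8  5.7] p [ 0.5967 -0.0774  0.058 ] j7 -64.2
t 9.23 yaw 34.60 tau [0.812 0.582 0.021] F [-2.4  4.1  4.7] p [ 0.5968 -0.0774  0.058 ] j7 -62.3
```

```bash
M="python3 m.py"
python3 -m handwheel '[[0,0,1,0,0,0,0],[0,0,2,0,0,0,0],[0,0,2,0,0,0,0],[0,0,2,0,0,0,0]]' >/dev/null; $M
python3 -m handwheel '[[0,0,1,0,0,0,0],[0,0,2,0,0,0,0],[0,0,2,0,0,0,0],[0,0,2,0,0,0,0]]' >/dev/null; $M
python3 -m handwheel '[[0,0,1,0,0,0,0],[0,0,2,0,0,0,0],[0,0,2,0,0,0,0],[0,0,2,0,0,0,0]]' >/dev/null; $M
```

```text
t 9.57 yaw 36.58 tau [ 0.949  0.609 -0.08 ] F [-2.   2.9  5.9] p [ 0.5968 -0.0775  0.058 ] j7 -60.5
t 9.9 yaw 38.54 tau [ 0.967  0.628 -0.29 ] F [-2.3  2.9  5.8] p [ 0.5969 -0.0775  0.058 ] j7 -58.6
t 10.23 yaw 40.52 tau [ 0.955  0.68  -0.335] F [-1.9  3.   6. ] p [ 0.5969 -0.0776  0.058 ] j7 -56.8
```

```bash
M="python3 m.py"
python3 -m handwheel '[[0,0,1,0,0,0,0],[0,0,1,0,0,0,0],[0,0,1,0,0,0,0]]' >/dev/null; $M
python3 -m handwheel '[[0,0,1,0,0,0,0],[0,0,1,0,0,0,0],[0,0,1,0,0,0,0]]' >/dev/null; $M
```

```text
t 10.48 yaw 41.51 tau [ 1.014  0.713 -0.36 ] F [-2.3  3.6  6.4] p [ 0.5969 -0.0776  0.058 ] j7 -55.9
t 10.73 yaw 42.50 tau [ 1.008  0.625 -0.434] F [-2.2  4.   5.9] p [ 0.5969 -0.0776  0.058 ] j7 -55.0
```

```bash
M="python3 m.py"
python3 -m handwheel '[[0,0,1,0,0,0,0],[0,0,1,0,0,0,0],[0,0,1,0,0,0,0]]' >/dev/null; $M; $M
python3 -m handwheel '[[0,0,0,0,0,0,0]]' >/dev/null; $M;python3 -m handwheel '[[0,0,0,0,0,0,0]]' >/dev/null; $M
```

```text
t 10.98 yaw 43.48 tau [ 0.884  0.623 -0.515] F [-2.1  3.5  6.2] p [ 0.5969 -0.0776  0.058 ] j7 -54.0
t 10.98 yaw 43.48 tau [ 0.884  0.623 -0.515] F [-2.1  3.5  6.2] p [ 0.5969 -0.0776  0.058 ] j7 -54.0
t 11.07 yaw 43.47 tau [ 0.961  0.678 -0.524] F [-2.1  3.8  6.6] p [ 0.5969 -0.0776  0.058 ] j7 -54.0
t 11.15 yaw 43.48 tau [ 0.972  0.624 -0.562] F [-2.5  4.5  6. ] p [ 0.5969 -0.0776  0.058 ] j7 -54.0
```

The moment keeps rising to 0.53 N m about 10° past the notch's middle. A click would have fallen away by then, so this is the stop, met at about 14 N. I'm going no further anticlockwise and will turn clockwise, counting clicks.

```bash
M="python3 m.py"
python3 -m handwheel '[[0,0,-2,0,0,0,0],[0,0,-4,0,0,0,0],[0,0,-6,0,0,0,0],[0,0,-8,0,0,0,0],[0,0,-10,0,0,0,0],[0,0,-10,0,0,0,0],[0,0,-10,0,0,0,0]]' >/dev/null; $M
for i in 1; do python3 -m handwheel '[[0,0,-2,0,0,0,0],[0,0,-3,0,0,0,0],[0,0,-3,0,0,0,0],[0,0,-3,0,0,0,0]]' >/dev/null; $M; done
python3 -m handwheel '[[0,0,-2,0,0,0,0],[0,0,-3,0,0,0,0],[0,0,-3,0,0,0,0],[0,0,-3,0,0,0,0]]' >/dev/null; $M
python3 -m handwheel '[[0,0,-2,0,0,0,0],[0,0,-3,0,0,0,0],[0,0,-3,0,0,0,0],[0,0,-3,0,0,0,0]]' >/dev/null; $M
python3 -m handwheel '[[0,0,-2,0,0,0,0],[0,0,-3,0,0,0,0],[0,0,-3,0,0,0,0],[0,0,-3,0,0,0,0]]' >/dev/null; $M
python3 -m handwheel '[[0,0,-2,0,0,0,0],[0,0,-3,0,0,0,0],[0,0,-3,0,0,0,0],[0,0,-3,0,0,0,0]]' >/dev/null; $M
python3 -m handwheel '[[0,0,-2,0,0,0,0],[0,0,-3,0,0,0,0],[0,0,-3,0,0,0,0],[0,0,-3,0,0,0,0]]' >/dev/null; $M
```

```text
t 11.73 yaw 33.58 tau [ 0.92   0.708 -0.028] F [-2.6  2.9  6.8] p [ 0.5968 -0.0774  0.058 ] j7 -63.3
t 12.07 yaw 30.64 tau [0.954 0.715 0.235] F [-3.7  4.5  6.6] p [ 0.5967 -0.0773  0.058 ] j7 -66.0
t 12.4 yaw 27.62 tau [1.006 0.711 0.149] F [-3.2  4.4  7.8] p [ 0.5967 -0.0772  0.058 ] j7 -68.8
t 12.73 yaw 24.59 tau [ 1.01   0.761 -0.045] F [-2.4  3.9  6.7] p [ 0.5966 -0.0771  0.058 ] j7 -71.6
t 13.07 yaw 21.57 tau [ 1.056  0.742 -0.225] F [-3.7  4.9  7.1] p [ 0.5966 -0.077   0.058 ] j7 -74.4
t 13.4 yaw 18.58 tau [ 1.049  0.756 -0.153] F [-2.5  4.7  6. ] p [ 0.5966 -0.077   0.058 ] j7 -77.2
t 13.73 yaw 15.61 tau [ 1.024  0.733 -0.018] F [-3.4  4.3  7. ] p [ 0.5965 -0.0769  0.058 ] j7 -80.0
```

One click, with the notch at about 16° as before, so the knob hasn't slipped.

```bash
M="python3 m.py"
python3 -m handwheel '[[0,0,-2,0,0,0,0],[0,0,-3,0,0,0,0],[0,0,-3,0,0,0,0],[0,0,-3,0,0,0,0]]' >/dev/null; $M
python3 -m handwheel '[[0,0,-2,0,0,0,0],[0,0,-3,0,0,0,0],[0,0,-3,0,0,0,0],[0,0,-3,0,0,0,0]]' >/dev/null; $M
python3 -m handwheel '[[0,0,-2,0,0,0,0],[0,0,-3,0,0,0,0],[0,0,-3,0,0,0,0],[0,0,-3,0,0,0,0]]' >/dev/null; $M
python3 -m handwheel '[[0,0,-2,0,0,0,0],[0,0,-3,0,0,0,0],[0,0,-3,0,0,0,0],[0,0,-3,0,0,0,0]]' >/dev/null; $M
python3 -m handwheel '[[0,0,-2,0,0,0,0],[0,0,-3,0,0,0,0],[0,0,-3,0,0,0,0],[0,0,-3,0,0,0,0]]' >/dev/null; $M
python3 -m handwheel '[[0,0,-2,0,0,0,0],[0,0,-3,0,0,0,0],[0,0,-3,0,0,0,0],[0,0,-3,0,0,0,0]]' >/dev/null; $M
python3 -m handwheel '[[0,0,-2,0,0,0,0],[0,0,-3,0,0,0,0],[0,0,-3,0,0,0,0],[0,0,-3,0,0,0,0]]' >/dev/null; $M
```

```text
t 14.07 yaw 12.67 tau [1.115 0.762 0.237] F [-2.7  4.5 10. ] p [ 0.5965 -0.0768  0.058 ] j7 -82.8
t 14.4 yaw 9.65 tau [ 1.106  0.689 -0.014] F [-3.3  4.1  5.6] p [ 0.5965 -0.0767  0.058 ] j7 -85.6
t 14.73 yaw 6.63 tau [ 1.067  0.763 -0.048] F [-4.4  5.4  7. ] p [ 0.5965 -0.0766  0.058 ] j7 -88.4
t 15.07 yaw 3.61 tau [ 0.969  0.612 -0.527] F [-3.4  4.9  7.4] p [ 0.5965 -0.0765  0.058 ] j7 -91.2
t 15.4 yaw 0.58 tau [ 1.225  0.888 -0.195] F [-5.1  6.6  7.4] p [ 0.5965 -0.0764  0.0579] j7 -94.1
t 15.73 yaw -2.37 tau [ 1.142  0.809 -0.004] F [-4.4  5.9  7.8] p [ 0.5965 -0.0763  0.058 ] j7 -96.8
t 16.07 yaw -5.35 tau [1.237 0.761 0.06 ] F [-4.4  5.6  6.7] p [ 0.5965 -0.0762  0.058 ] j7 -99.6
```

```bash
M="python3 m.py"
python3 -m handwheel '[[0,0,-2,0,0,0,0],[0,0,-2,0,0,0,0],[0,0,-2,0,0,0,0],[0,0,-2,0,0,0,0]]' >/dev/null; $M
python3 -m handwheel '[[0,0,-2,0,0,0,0],[0,0,-2,0,0,0,0],[0,0,-2,0,0,0,0],[0,0,-2,0,0,0,0]]' >/dev/null; $M
python3 -m handwheel '[[0,0,-2,0,0,0,0],[0,0,-2,0,0,0,0],[0,0,-2,0,0,0,0],[0,0,-2,0,0,0,0]]' >/dev/null; $M
python3 -m handwheel '[[0,0,-2,0,0,0,0],[0,0,-2,0,0,0,0],[0,0,-2,0,0,0,0],[0,0,-2,0,0,0,0]]' >/dev/null; $M
python3 -m handwheel '[[0,0,-2,0,0,0,0],[0,0,-2,0,0,0,0],[0,0,-2,0,0,0,0],[0,0,-2,0,0,0,0]]' >/dev/null; $M
python3 -m handwheel '[[0,0,-2,0,0,0,0],[0,0,-2,0,0,0,0],[0,0,-2,0,0,0,0],[0,0,-2,0,0,0,0]]' >/dev/null; $M
python3 -m handwheel '[[0,0,-2,0,0,0,0],[0,0,-2,0,0,0,0],[0,0,-2,0,0,0,0],[0,0,-2,0,0,0,0]]' >/dev/null; $M
```

```text
t 16.4 yaw -7.31 tau [1.169 0.862 0.241] F [-5.3  4.8  9.2] p [ 0.5965 -0.0761  0.058 ] j7 -101.5
t 16.73 yaw -9.31 tau [1.283 0.824 0.228] F [-2.9  5.3  8. ] p [ 0.5965 -0.0761  0.058 ] j7 -103.4
t 17.07 yaw -11.32 tau [1.207 0.643 0.058] F [-2.3  6.2  5.8] p [ 0.5966 -0.076   0.058 ] j7 -105.2
t 17.4 yaw -13.33 tau [1.238 0.772 0.006] F [-3.2  5.3  8.5] p [ 0.5965 -0.0759  0.0579] j7 -107.1
t 17.73 yaw -15.34 tau [ 1.216  0.684 -0.076] F [-3.3  6.4  8. ] p [ 0.5966 -0.0759  0.0579] j7 -109.0
t 18.07 yaw -17.34 tau [ 1.344  0.678 -0.042] F [-3.3  6.7  5.2] p [ 0.5966 -0.0758  0.058 ] j7 -110.9
t 18.4 yaw -19.35 tau [ 1.325  0.607 -0.124] F [-3.4  6.7  5.7] p [ 0.5966 -0.0758  0.058 ] j7 -112.8
```

```bash
M="python3 m.py"
python3 -m handwheel '[[0,0,-2,0,0,0,0],[0,0,-2,0,0,0,0],[0,0,-2,0,0,0,0],[0,0,-2,0,0,0,0]]' >/dev/null; $M
python3 -m handwheel '[[0,0,-2,0,0,0,0],[0,0,-2,0,0,0,0],[0,0,-2,0,0,0,0],[0,0,-2,0,0,0,0]]' >/dev/null; $M
```

```text
t 18.73 yaw -21.37 tau [ 1.297  0.659 -0.156] F [-4.8  7.1  7.2] p [ 0.5966 -0.0757  0.058 ] j7 -114.7
t 19.07 yaw -23.38 tau [ 1.36   0.587 -0.245] F [-3.1  7.5  2.7] p [ 0.5967 -0.0757  0.058 ] j7 -116.5
```

```bash
M="python3 m.py"
python3 -m handwheel '[[0,0,-2,0,0,0,0],[0,0,-2,0,0,0,0],[0,0,-2,0,0,0,0],[0,0,-2,0,0,0,0]]' >/dev/null; $M
python3 -m handwheel '[[0,0,-1,0,0,0,0],[0,0,-1,0,0,0,0],[0,0,-1,0,0,0,0],[0,0,-1,0,0,0,0]]' >/dev/null; $M
python3 -m handwheel '[[0,0,0,0,0,0,0]]' >/dev/null; $M
```

```text
t 19.4 yaw -25.34 tau [ 1.316  0.659 -0.04 ] F [-2.3  7.7  6.8] p [ 0.5967 -0.0756  0.0579] j7 -118.4
t 19.73 yaw -26.33 tau [ 1.264  0.714 -0.097] F [-4.   7.   7.4] p [ 0.5966 -0.0756  0.058 ] j7 -119.3
t 19.82 yaw -26.33 tau [ 1.346  0.741 -0.009] F [-3.3  6.8  7. ] p [ 0.5966 -0.0756  0.058 ] j7 -119.3
```

Third click: the moment has fallen away and is near zero at about −26°. I'm letting go and lifting straight up.

```bash
python3 -m handwheel '[[0,0,0,0,0,0,60],[0,0,0,0,0,0,60],[0,0,0,0,0,0,60],[0,0,0,0,0,0,60],[0,0,0,0,0,0,60],[0,0,0,0,0,0,60]]'; python3 m.py
python3 -m handwheel '[[0,0,0,0,0,5,60],[0,0,0,0,0,15,60],[0,0,0,0,0,25,60],[0,0,0,0,0,35,60],[0,0,0,0,0,45,60],[0,0,0,0,0,55,60],[0,0,0,0,0,65,60],[0,0,0,0,0,75,60],[0,0,0,0,0,85,60],[0,0,0,0,0,95,60],[0,0,0,0,0,95,30],[0,0,0,0,0,95,0]]'
python3 - <<'E'
from h import *
import m
for n in("top","side"):
    p=env.get_image(n)
    for l in["lock_pin","lock_pin_top"]:
        print(n,l,[(np.round(a["position"],4).tolist(),round(a["conf"],2)) for a in env.pinpoint(l,p)[:2]])
    if n=="side": cv2.imwrite("pics/side2.png",cv2.resize(p["img"][210:330,270:430],(800,600)))
    print(n,px(p,[.531,-.0775,.065]),px(p,[.531,-.0775,.045]))
E
```

```text
t: 20.32
tcp_pos: [0.5962, -0.0797, 0.0563]
orientation: [[0.895, -0.446, -0.0], [-0.446, -0.895, -0.0], [0.0, 0.0, -1.0]]
contact_force: [0.4, -0.3, 0.2]
opening: 0.702
gripper_force: 0.0
t 20.32 yaw -26.49 tau [-0.009  0.016 -0.047] F [ 0.4 -0.3  0.2] p [ 0.5962 -0.0797  0.0563] j7 -119.3
t: 21.32
tcp_pos: [0.5966, -0.0793, 0.1521]
orientation: [[0.895, -0.446, 0.001], [-0.446, -0.895, -0.0], [0.001, -0.0, -1.0]]
contact_force: [0.2, -1.1, -1.1]
opening: 0.429
gripper_force: 0.0
t 21.32 yaw -26.46 tau [-0.037  0.067 -0.008] F [ 0.2 -1.1 -1.1] p [ 0.5966 -0.0793  0.1521] j7 -117.3
top lock_pin [([0.5332, -0.0803, 0.0468], 0.4), ([0.5969, -0.079, 0.0868], 0.37)]
top lock_pin_top [([0.5339, -0.0746, 0.0665], 0.47)]
top [373.09912 263.5325 ] [372.20453 264.96844]
side lock_pin [([0.5289, -0.0753, 0.042], 0.52)]
side lock_pin_top [([0.5332, -0.0803, 0.0651], 0.61)]
side [309.02448 278.1848 ] [309.3226  284.40607]
```

View pics/side2.png

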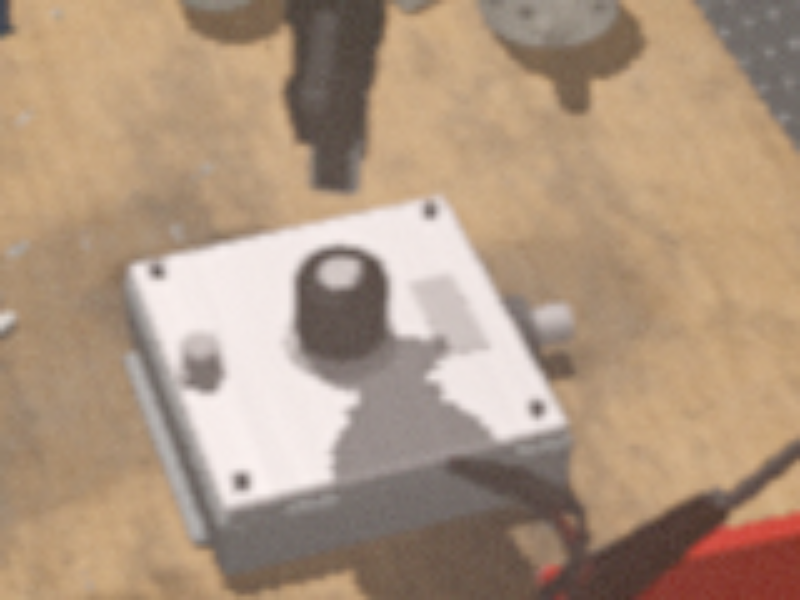

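The knob is free and the pin is still up, its head at crop (202,345), which is pixel (310,279) and matches (0.531,-0.078). Next I'm going over the pin with the fingers shut.

```bash
python3 -m handwheel '[[0,0,0,-8,0,0,0],[0,0,0,-20,1,0,0],[0,0,0,-32,1,0,0],[0,0,0,-44,2,0,0],[0,0,0,-56,2,0,0],[0,0,0,-65,2,0,0],[0,0,0,-65,2,-15,0],[0,0,0,-65,2,-30,0],[0,0,0,-65,2,-45,0],[0,0,0,-65,2,-58,0],[0,0,0,-65,2,-68,0],[0,0,0,-65,2,-74,0]]'
python3 -m handwheel '[[0,0,0,0,0,0,0],[0,0,0,0,0,0,0],[0,0,0,0,0,0,0]]'
python3 - <<'E'
from h import *
import m
for n in("top","side"):
    p=env.get_image(n)
    if n=="side": cv2.imwrite("pics/pin1.png",cv2.resize(p["img"][230:320,260:380],(800,600)))
E
```

```text
t: 22.62
tcp_pos: [0.5302, -0.0772, 0.0761]
orientation: [[0.895, -0.446, -0.002], [-0.446, -0.895, 0.0], [-0.002, 0.001, -1.0]]
contact_force: [-0.1, -0.1, 0.3]
opening: -0.002
gripper_force: 0.0
t: 22.87
tcp_pos: [0.5318, -0.0773, 0.0781]
orientation: [[0.895, -0.446, 0.001], [-0.446, -0.895, -0.0], [0.001, -0.0, -1.0]]
contact_force: [0.3, 0.1, 0.3]
opening: 0.003
gripper_force: 0.0
t 22.87 yaw -26.46 tau [ 0.013  0.024 -0.011] F [0.3 0.1 0.3] p [ 0.5318 -0.0773  0.0781] j7 -116.5
```

View pics/pin1.png

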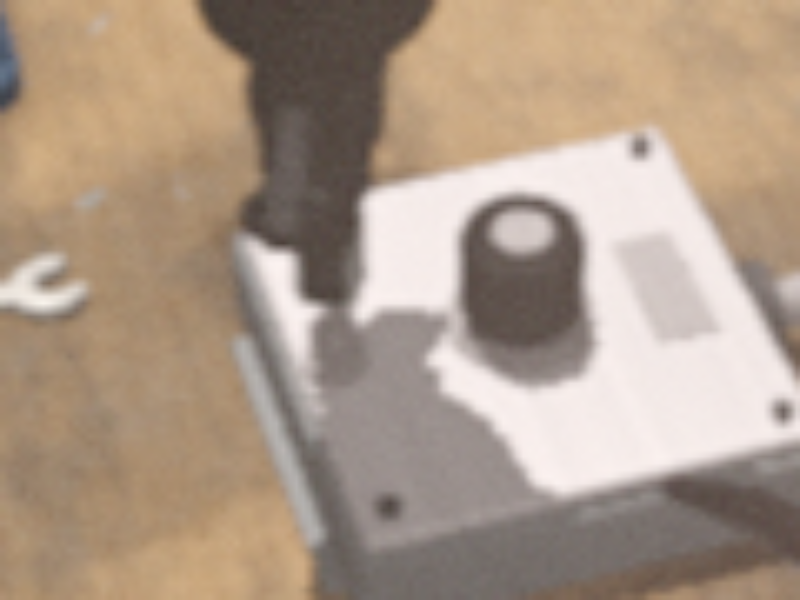

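The fingertips at crop (325,300) are right over the pin head at (340,330). Now I'm pushing down in stages.

```bash
M="python3 m.py"; 
python3 -m handwheel '[[0,0,0,0,0,-3,0],[0,0,0,0,0,-6,0],[0,0,0,0,0,-9,0],[0,0,0,0,0,-11,0],[0,0,0,0,0,-11,0]]' >/dev/null; $M
python3 -m handwheel '[[0,0,0,0,0,-1,0],[0,0,0,0,0,-2,0],[0,0,0,0,0,-3,0],[0,0,0,0,0,-3,0],[0,0,0,0,0,-3,0]]' >/dev/null; $M
python3 -m handwheel '[[0,0,0,0,0,-1,0],[0,0,0,0,0,-2,0],[0,0,0,0,0,-3,0],[0,0,0,0,0,-3,0],[0,0,0,0,0,-3,0]]' >/dev/null; $M
```

```text
t 23.38 yaw -26.46 tau [ 0.018 -0.002 -0.017] F [-0.1  0.5  0.3] p [ 0.5307 -0.0771  0.0656] j7 -116.9
t 23.8 yaw -26.45 tau [-0.035  0.335  0.014] F [-1.5  0.5  3.6] p [ 0.5312 -0.0772  0.0636] j7 -117.0
t 24.22 yaw -26.45 tau [ 0.026  0.225 -0.065] F [0.  0.1 2.7] p [ 0.5312 -0.0772  0.0602] j7 -117.1
```

The pin has gone past the 2 mm block height, so the setting is right. I'm carrying on.

```bash
M="python3 m.py"; 
python3 -m handwheel '[[0,0,0,0,0,-1,0],[0,0,0,0,0,-2,0],[0,0,0,0,0,-3,0],[0,0,0,0,0,-4,0],[0,0,0,0,0,-4,0],[0,0,0,0,0,-4,0]]' >/dev/null; $M
python3 -m handwheel '[[0,0,0,0,0,-1,0],[0,0,0,0,0,-2,0],[0,0,0,0,0,-3,0],[0,0,0,0,0,-3,0],[0,0,0,0,0,-3,0]]' >/dev/null; $M
python3 -m handwheel '[[0,0,0,0,0,-1,0],[0,0,0,0,0,-2,0],[0,0,0,0,0,-3,0],[0,0,0,0,0,-3,0],[0,0,0,0,0,-3,0]]' >/dev/null; $M
```

```text
t 24.72 yaw -26.45 tau [0.079 0.158 0.018] F [-0.7  0.9  1.8] p [ 0.5312 -0.0772  0.0561] j7 -117.2
t 25.13 yaw -26.46 tau [ 0.169  1.206 -0.031] F [-6.3  0.9 13.3] p [ 0.5313 -0.0772  0.0548] j7 -117.3
t 25.55 yaw -26.46 tau [0.379 2.757 0.009] F [-12.3   2.4  31.3] p [ 0.5315 -0.0772  0.0544] j7 -117.4
```

The pin stopped at 54.5 mm with the force up to 31 N, so it is fully home. I'm retreating straight up and checking.

```bash
python3 -m handwheel '[[0,0,0,0,0,3,0],[0,0,0,0,0,8,0],[0,0,0,0,0,18,0],[0,0,0,0,0,30,0],[0,0,0,0,0,45,0],[0,0,0,0,0,60,0],[0,0,0,0,0,75,0],[0,0,0,0,0,90,0],[0,0,0,0,0,105,0],[0,0,0,0,0,120,0],[0,0,0,0,0,120,0],[0,0,0,0,0,120,0]]'
python3 - <<'E'
from h import *
import m
p=env.get_image("side");cv2.imwrite("pics/end.png",cv2.resize(p["img"][150:330,200:440],(800,600)))
for l in["lock_pin_top","grease_tub","spanner","mug"]: print(l,[np.round(a["position"],4).tolist() for a in env.pinpoint(l,p)[:1]])
E
```

```text
t: 26.55
tcp_pos: [0.5319, -0.0773, 0.1713]
orientation: [[0.895, -0.446, 0.002], [-0.446, -0.895, -0.001], [0.002, -0.0, -1.0]]
contact_force: [-0.3, -0.1, -0.4]
opening: 0.0
gripper_force: 0.0
t 26.55 yaw -26.46 tau [0.033 0.05  0.003] F [-0.3 -0.1 -0.4] p [ 0.5319 -0.0773  0.1713] j7 -114.1
lock_pin_top [[0.5306, -0.0808, 0.0552]]
grease_tub [[0.6302, 0.2546, -0.0001]]
spanner [[0.3907, 0.0298, -0.0026]]
mug [[0.7949, 0.1597, -0.0007]]
```

View pics/end.png

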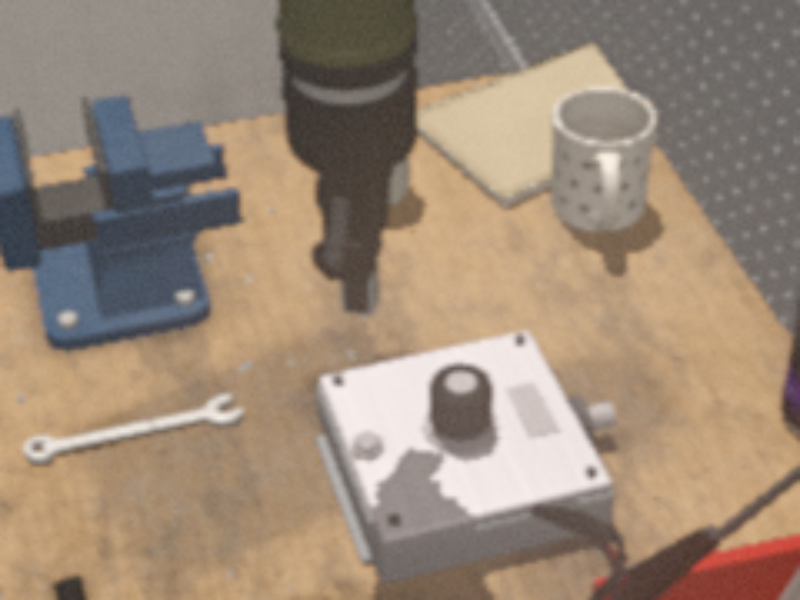

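The pin at crop (367,445) is down, its top at 55 mm. The arm is clear and the other things haven't moved.

```bash
python3 -c "
from station import env
print(env.job_done())"
```

```text
the job is handed in; nothing more can be done
None
```

I turned the knob anticlockwise to the stop (about 14 N on it), then clockwise three clicks, and pushed the lock pin fully home; the arm is clear, the tub, spanner and mug are unmoved (I didn't re-check the tape roll), and the job was handed in at about 27 s.

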